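Hang the sample carriers for collection and work the collection switch

TASK

Before any carrier is hung, push the limit switch's roller arm sideways to your left (the robot's left) until it trips, to hold the collection line, and let it spring back. Then hang every sample carrier on the desk by its handle, one to a hook of the low stand. When all hang there, push the roller arm to your right until it trips, to call the collection, and let it spring back with the carriers still hanging; never force the arm to its end stop, and leave the tub and the dish where they are.

Things in the scene. Friction and masses are not known exactly. Their poses are not given: they have to be found in the camera images.
- carrier1_bar (a point): White sample carrier, 0.3 kg, absent in some starts: base 60 (x) x 80 (y) x 35 mm with green-capped tubes to 76 mm; handle: uprights at y = +-34 mm, crossbar 14 (x) x 76 (y) x 36 mm tall, underside 112 mm up. Window under the bar 60 mm wide, open along x. Point: bar centre, 130 mm above the carrier's underside; x across the bar, z up. Pinch the 14 mm from above, fingertips above the bar's underside.
- carrier2_bar (a point): White sample carrier, 0.3 kg, absent in some starts: base 60 (x) x 80 (y) x 35 mm with green-capped tubes to 76 mm; handle: uprights at y = +-34 mm, crossbar 14 (x) x 76 (y) x 36 mm tall, underside 112 mm up. Window under the bar 60 mm wide, open along x. Point: bar centre, 130 mm above the carrier's underside; x across the bar, z up. Pinch the 14 mm from above, fingertips above the bar's underside.
- carrier3_bar (a point): White sample carrier, 0.3 kg, absent in some starts: base 60 (x) x 80 (y) x 35 mm with green-capped tubes to 76 mm; handle: uprights at y = +-34 mm, crossbar 14 (x) x 76 (y) x 36 mm tall, underside 112 mm up. Window under the bar 60 mm wide, open along x. Point: bar centre, 130 mm above the carrier's underside; x across the bar, z up. Pinch the 14 mm from above, fingertips above the bar's underside.
- stand: Low steel hanging stand fixed to the desk: base strip 70 x 400 x 10 mm, two 16 mm posts at y = +-195 mm, a level 14 mm rail (56 mm on the +x side of the resting points, top 3 mm above them) and three prongs 130 mm apart pointing to the robot. Origin at desk level below the middle resting point; x away from the robot, y to its left.
- hook1 (a point): The left (robot's left) flat prong of the stand. Point: on the prong's top, 132 mm above the desk, where a bar should rest across it (bar centre then 18 mm above this point, carrier 20 mm clear of the desk). x along the prong to its root, away from the robot; y along the rail to the robot's left; z up. Flat prong 20 mm wide, 8 mm thick; upturned tip 34 to 40 mm on the -x side, its top 16 mm above.
- hook2 (a point): The middle flat prong of the stand. Point: on the prong's top, 132 mm above the desk, where a bar should rest across it (bar centre then 18 mm above this point, carrier 20 mm clear of the desk). x along the prong to its root, away from the robot; y along the rail to the robot's left; z up. Flat prong 20 mm wide, 8 mm thick; upturned tip 34 to 40 mm on the -x side, its top 16 mm above.
- hook3 (a point): The right (robot's right) flat prong of the stand. Point: on the prong's top, 132 mm above the desk, where a bar should rest across it (bar centre then 18 mm above this point, carrier 20 mm clear of the desk). x along the prong to its root, away from the robot; y along the rail to the robot's left; z up. Flat prong 20 mm wide, 8 mm thick; upturned tip 34 to 40 mm on the -x side, its top 16 mm above.
- switch_arm (a joint): Roller arm of the limit switch: 0 upright, positive leaning to the robot's left (+y), negative to its right. Trips beyond 0.5 rad either way (hold it there a third of a second); end stops at 1.1 rad, beyond 0.95 rad counts as forced. Springs back to 0 (0.35 N m/rad, about 3 N at the roller to trip).
- roller (a point): Centre of the black roller (22 mm diameter, 14 mm wide) at the top of the steel switch arm. Grey switch on a fixed pedestal left or right of the stand. Pivot 65 mm below the roller, 100 mm above the desk, axis along x (level, roughly away from the robot); roller swings along y; this frame leans with the arm. Housing top 114 mm above the desk.
- tub_mid (a point): Bystander: grey lidded tub, 84 mm diameter, 130 mm tall, on the other side of the stand from the switch; point half-way up.
- dish: Bystander: grey-brown card dish 110 x 200 x 45 mm; origin under its centre.

How it is judged (in metres and radians):
On the way, in this order (a step that is already met when the one before it is completed fails the run):
1. with no carrier hung yet, the switch arm is tripped to the robot's left (value of joint switch_arm above 0.5 rad and not ((horizontal distance between carrier1_bar and hook1 below 0.03 m or horizontal distance between carrier1_bar and hook2 below 0.03 m or horizontal distance between carrier1_bar and hook3 below 0.03 m) and height (world z) of carrier1_bar between 0.142 and 0.16 m and angle between carrier1_bar's own z axis and vertical below 0.35 rad and contact force between carrier1 and stand above 0.2 N) and not ((horizontal distance between carrier2_bar and hook1 below 0.03 m or horizontal distance between carrier2_bar and hook2 below 0.03 m or horizontal distance between carrier2_bar and hook3 below 0.03 m) and height (world z) of carrier2_bar between 0.142 and 0.16 m and angle between carrier2_bar's own z axis and vertical below 0.35 rad and contact force between carrier2 and stand above 0.2 N) and not ((horizontal distance between carrier3_bar and hook1 below 0.03 m or horizontal distance between carrier3_bar and hook2 below 0.03 m or horizontal distance between carrier3_bar and hook3 below 0.03 m) and height (world z) of carrier3_bar between 0.142 and 0.16 m and angle between carrier3_bar's own z axis and vertical below 0.35 rad and contact force between carrier3 and stand above 0.2 N)), for 0.2 s.
2. the arm has sprung back and every carrier hangs on a hook ((horizontal distance between carrier1_bar and hook1 below 0.03 m or horizontal distance between carrier1_bar and hook2 below 0.03 m or horizontal distance between carrier1_bar and hook3 below 0.03 m) and height (world z) of carrier1_bar between 0.142 and 0.16 m and angle between each of carrier1_bar, carrier2_bar, carrier3_bar's own z axis and vertical below 0.35 rad and contact force between each of carrier1, carrier2, carrier3 and stand above 0.2 N and (horizontal distance between carrier2_bar and hook1 below 0.03 m or horizontal distance between carrier2_bar and hook2 below 0.03 m or horizontal distance between carrier2_bar and hook3 below 0.03 m) and height (world z) of carrier2_bar between 0.142 and 0.16 m and (horizontal distance between carrier3_bar and hook1 below 0.03 m or horizontal distance between carrier3_bar and hook2 below 0.03 m or horizontal distance between carrier3_bar and hook3 below 0.03 m) and height (world z) of carrier3_bar between 0.142 and 0.16 m and value of joint switch_arm between -0.15 and 0.15 rad), for 0.2 s.
3. with every carrier hanging, the switch arm is tripped to the robot's right ((horizontal distance between carrier1_bar and hook1 below 0.03 m or horizontal distance between carrier1_bar and hook2 below 0.03 m or horizontal distance between carrier1_bar and hook3 below 0.03 m) and height (world z) of carrier1_bar between 0.142 and 0.16 m and angle between each of carrier1_bar, carrier2_bar, carrier3_bar's own z axis and vertical below 0.35 rad and contact force between each of carrier1, carrier2, carrier3 and stand above 0.2 N and (horizontal distance between carrier2_bar and hook1 below 0.03 m or horizontal distance between carrier2_bar and hook2 below 0.03 m or horizontal distance between carrier2_bar and hook3 below 0.03 m) and height (world z) of carrier2_bar between 0.142 and 0.16 m and (horizontal distance between carrier3_bar and hook1 below 0.03 m or horizontal distance between carrier3_bar and hook2 below 0.03 m or horizontal distance between carrier3_bar and hook3 below 0.03 m) and height (world z) of carrier3_bar between 0.142 and 0.16 m and value of joint switch_arm below -0.5 rad), for 0.2 s.
At the end, for the whole second after the job is handed in: Every carrier present hangs by its bar on a prong of the stand (bar centre within 30 mm, seen from above, of the prong's resting point and 142 to 160 mm above the desk, leaning under 0.35 rad; gentle swaying does not matter), and the switch arm is back within 0.15 rad of upright (all of step 2); the robot touches nothing.
It fails at once if the switch arm is forced beyond 0.95 rad (value of joint switch_arm above 0.95 rad or value of joint switch_arm below -0.95 rad).
It fails at once if the tub is moved more than 40 mm (distance of tub_mid from where it was at the start of the episode above 0.04 m).
It fails at once if the dish is moved more than 40 mm (distance of dish from where it was at the start of the episode above 0.04 m).
Of carrier1, carrier2, carrier3 only 2 to 3 are there at a start; the rules pass over those that are not, and their reading is None.
At some moment in a run one of carrier1, carrier2, carrier3 may be knocked a few centimetres aside while the robot is not near it.
It also fails if it takes over 210 s, if anything falls off the work surface, if the arm or the gripper's body presses on something with over 40 N, if the wrist force passes 120 N, or if a joint passes its speed limit or range.

ROBOT

A 6-joint arm with a two-finger parallel gripper is mounted at the origin on the work surface. World frame = base frame: x ahead of the robot, y to its left, z up, the work surface at z = 0. Lengths are in mm, angles in rad, forces in N, time in s.
With the tool pointing down it reaches from about 275 to 975 mm from the base axis. Payload 8.4 kg.
Tool frame: the origin (TCP) lies on the centre line of the jaws, within the pads' length; the fingertips stand robot.finger_overhang ahead of it and the grasp point (between the pads) lies 2 mm behind it (robot.finger_overhang is the distance from the TCP to the fingertips, in mm); z points along the fingers, y is the line along which they close (so a half turn about z gives the same grasp; the last joint's range is limited). The gripper opens to 92 mm and grips with 3 to 60 N. Pads are 20 mm wide; open, the fingers measure 128 mm over their backs; the gripper's body (75 mm by 189 mm) begins 69 mm behind the grasp point.
Start: joints at [1.105, 0.353, 1.633, -0, 1.155, -0.002], TCP at [279.593, 558.977, 231.583] pointing down, gripper open.
Joint ranges: [-2.63, 2.63], [-0.92, 2.1], [0.06, 2.66], [-1.3, 4.44], [0, 2.69], [-3.02, 3.02]. Speed limits (rad/s): [2.22, 2.22, 2.79, 3.14, 3.14, 3.14].

INTERFACE

Orientations are given as a 3x3 rotation matrix whose columns are the frame's x, y, z axes.
In Python, from cell import read_state, eyes, close_job, robot gives the robot as it stands.
- The arm moves only by the shell command python3 -m pendant 'ROWS' [FORCE]. ROWS is a JSON object of lists of equal length, an entry for each row: "offset": the shift along the tool's x, y, z in m, a list of three; "roll": the turn about the tool's z in rad; "hand": the closure in counts, from 0 (fully open) to 255 (shut). A call has 1 to 20 rows; each row is the pose to reach, as a shift and turn from the pose commanded when the call began, along the tool's axes at that moment; what a row does not reach only later rows make up. A row lasts 1/10 s, in which the tool goes at most 50 mm and 8.59 degrees, less where a joint would pass 70% of its speed; a pose out of reach is approached as far as the arm can. A call with a gripper value outside its range is refused whole. The fingers move at their own pace and stop on an object; FORCE is the grip in N (left out, the last holds). Time passes only in rows, so rows that repeat a pose let the fingers close. It gives the time, the measured TCP pose, the force, the opening and the grip force at its end, in the units of the state.
- read_state(): the state, without advancing time (a new reading comes with each control period).
- eyes.get_image(name): name is "scene" or "top"; returns (picture, depth): 420x560x3 uint8, blue, green, red; 420x560 float32, mm along the optical axis (not along the pixel's ray), 0 where there is no reading.
- eyes.camera_model(name): a dict with "vfov" (degrees; the focal length in pixels is half the picture's height over the tangent of half this angle, whatever the lens; pixels are square), "cx", "cy" (the principal point, pixels), "R" (3x3) and "t" (3): a world point X has camera coordinates R X + t. Camera axes: x right, y down, z forward; pixel columns grow to the right and rows downward; lengths in mm; the calibration is good to about 2 mm. A picture is of the moment at which its call begins. camera_model takes no time and is no camera call.
- close_job(): hands the job in; it is judged then, once.
The state is a dict: "clock": time; "joint_pos": joint angles; "joint_velocities": joint speeds; "joint_torque": joint torques, N m; "tool_pos": TCP position; "tool_rot": TCP orientation; "ft_force": force on the tool from outside, world axes, zero at the start; "torque": the same for the moment, N m; "finger_gap": finger opening in mm; "grip_force": force on a finger pad.
Only numpy, scipy, OpenCV 4.12 (cv2) and the standard library are available. Lean on these libraries where they do the work, as an engineer would, in place of code of your own. Each camera call takes 0.05 s, during which the arm holds its last target. There are 200 camera calls.

## Working session

There is one attempt and no reset: what is moved stays moved. The work goes in short steps, Python scripts to look and compute and a shell command to move; the robot and the scene stay as the last step left them, time stands still between calls to the robot, and variables do not carry over. Pictures are saved under pics/ and viewed, at most 17 in all, crops included, and the job is handed in when it is done.

```bash
mkdir -p pics; ls; python3 - <<'E'
from cell import read_state, eyes, robot
import cv2, numpy as np
print(robot.finger_overhang)
s=read_state(); print({k:np.round(v,3).tolist() for k,v in s.items()})
for n in("scene","top"):
    im,d=eyes.get_image(n); cv2.imwrite(f"pics/{n}0.png",im); np.save(f"pics/{n}0.npy",d)
    print(n,{k:np.round(v,3).tolist() for k,v in eyes.camera_model(n).items()})
E
```

```text
pics
17.0
{'clock': 0.0, 'joint_pos': [1.105, 0.354, 1.634, 0.0, 1.155, -0.002], 'joint_velocities': [-0.001, 0.001, 0.0, 0.001, -0.001, -0.001], 'joint_torque': [0.001, -59.384, -33.422, 0.07, 0.023, -0.0], 'tool_pos': [279.393, 558.574, 230.889], 'tool_rot': [[-0.894, 0.447, -0.001], [0.447, 0.894, -0.001], [0.0, -0.001, -1.0]], 'ft_force': [0.111, -0.182, -0.483], 'torque': [0.001, 0.02, 0.018], 'grip_force': 0.0, 'finger_gap': 91.706}
scene {'vfov': 57.803, 'cx': 274.52, 'cy': 207.98, 'R': [[0.772, 0.636, 0.003], [0.483, -0.583, -0.654], [-0.414, 0.506, -0.757]], 't': [-453.662, -114.246, 1229.306]}
top {'vfov': 52.576, 'cx': 272.863, 'cy': 203.081, 'R': [[0.009, -1.0, 0.005], [-0.983, -0.01, -0.184], [0.184, -0.003, -0.983]], 't': [48.308, 525.83, 1055.328]}
```

View pics/scene0.png

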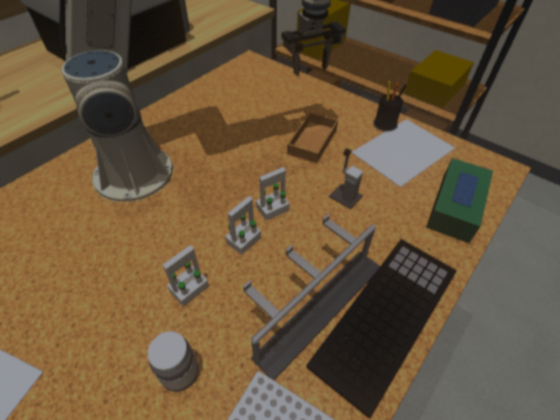

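View pics/top0.png

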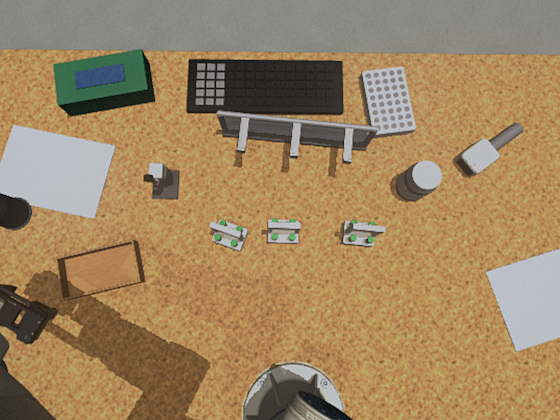

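The scene view shows three white carriers (bars near (272,178), (241,210), (181,262)), the switch at (348,170), the tub at (173,360) and the dish at (313,137). In the top view the same things sit at carriers (229,233), (283,231), (363,233), prongs (242,135), (295,138), (348,143), switch (158,178), tub (420,180) and dish (100,270).

```bash
cat > h.py <<'E'
import cv2, numpy as np
from cell import read_state, eyes, robot
def K(m): 
    return 210/np.tan(np.radians(m["vfov"]/2))
def cloud(n,d):
    m=eyes.camera_model(n); f=K(m); R=np.array(m["R"]); t=np.array(m["t"])
    v,u=np.mgrid[:420,:560]
    c=np.stack([(u-m["cx"])/f*d,(v-m["cy"])/f*d,d],-1)
    return (c-t)@R
def ray(n,uv):
    m=eyes.camera_model(n); f=K(m); R=np.array(m["R"]); t=np.array(m["t"])
    w=R.T@np.array([(uv[0]-m["cx"])/f,(uv[1]-m["cy"])/f,1]); return -R.T@t,w/np.linalg.norm(w)
def tri(a,b):
    (p,u),(q,v)=ray("scene",a),ray("top",b)
    s=np.linalg.lstsq(np.c_[u,-v],q-p,rcond=None)[0]
    A,B=p+s[0]*u,q+s[1]*v; return (A+B)/2,np.linalg.norm(A-B)
def blobs(n,im,d,zlo,zhi,box,minpx=15):
    P=cloud(n,d); m=(d>0)&(P[...,2]>zlo)&(P[...,2]<zhi)&(P[...,0]>box[0])&(P[...,0]<box[1])&(P[...,1]>box[2])&(P[...,1]<box[3])
    N,L,S,C=cv2.connectedComponentsWithStats(m.astype(np.uint8))
    for i in range(1,N):
        if S[i,4]<minpx: continue
        Q=P[L==i]; r=cv2.minAreaRect(Q[:,:2].astype(np.float32))
        print(n,"px",C[i].round(1),"n",S[i,4],"med",np.median(Q,0).round(1),"min",Q.min(0).round(),"max",Q.max(0).round(),"rect",np.round(r[0],1),np.round(r[1],1),round(r[2],1))
E
python3 - <<'E'
from h import *
for n in("scene","top"):
    im,d=cv2.imread(f"pics/{n}0.png"),np.load(f"pics/{n}0.npy")
    blobs(n,im,d,100,230,(250,900,-500,430))
im=cv2.imread("pics/scene0.png"); 
cv2.imwrite("pics/crop.png",cv2.resize(im[140:380,140:400],None,fx=2.4,fy=2.4,interpolation=cv2.INTER_CUBIC))
im=cv2.imread("pics/top0.png"); 
cv2.imwrite("pics/crop2.png",cv2.resize(im[100:260,130:400],None,fx=2.9,fy=2.9,interpolation=cv2.INTER_CUBIC))
E
```

```text
scene px [350.7 166.9] n 282 med [581.8 341.6 114.8] min [553. 327. 100.] max [613. 364. 179.] rect [582.8 345.7] [36.9 59.2] 86.6
scene px [272.3 177.8] n 355 med [446.  161.7 137.2] min [427. 128. 101.] max [462. 201. 152.] rect [443.8 165.5] [77.4 17. ] 69.9
scene px [240.  210.2] n 379 med [459.8  20.5 139.3] min [446. -12. 101.] max [463.  63. 151.] rect [455.   25.6] [75.4 16.2] 87.7
scene px [302.6 276.9] n 2328 med [702.9 -10.3 133.4] min [ 610. -207.  100.] max [745. 196. 151.] rect [674.4  -1.5] [404.9 104.9] 84.5
scene px [179.2 260.5] n 498 med [ 455.2 -174.6  140. ] min [ 441. -210.  101.] max [ 462. -132.  152.] rect [ 451.1 -170.9] [77.  16.1] 85.5
scene px [168.7 353.6] n 1545 med [ 593.1 -323.7  130.4] min [ 548. -362.  100.] max [ 625. -281.  136.] rect [ 587.4 -321.4] [78.  77.2] 36.2
top px [296.  130.9] n 1828 med [7.026e+02 5.000e-01 1.320e+02] min [ 610. -204.  100.] max [744. 198. 151.] rect [674.7   1.1] [403.6 105. ] 84.7
top px [423.5 176.9] n 899 med [ 580.1 -313.8  128.5] min [ 542. -357.  100.] max [ 622. -279.  135.] rect [ 581.8 -316.1] [77. 76.] 75.6
top px [154.1 173.1] n 334 med [585.3 343.8 113.5] min [553. 328. 100.] max [614. 367. 177.] rect [582.7 346.5] [60.4 37.6] 3.4
top px [225.  230.2] n 234 med [441.9 164.8 146.7] min [426. 129. 102.] max [461. 203. 152.] rect [443.3 166.4] [76.1 13.9] 70.8
top px [283.9 226.1] n 248 med [452.5  27.1 146.6] min [447. -10. 111.] max [462.  65. 152.] rect [454.3  27.2] [75.4 14.4] 87.9
top px [366.7 228.5] n 273 med [ 449.4 -167.2  146.3] min [ 441. -207.  101.] max [ 460. -132.  152.] rect [ 451.  -169.7] [75.7 15. ] 84.5
```

View pics/crop.png

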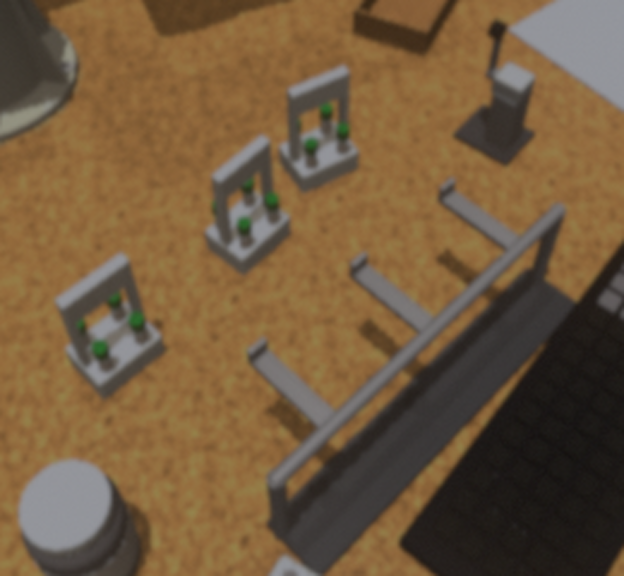

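View pics/crop2.png

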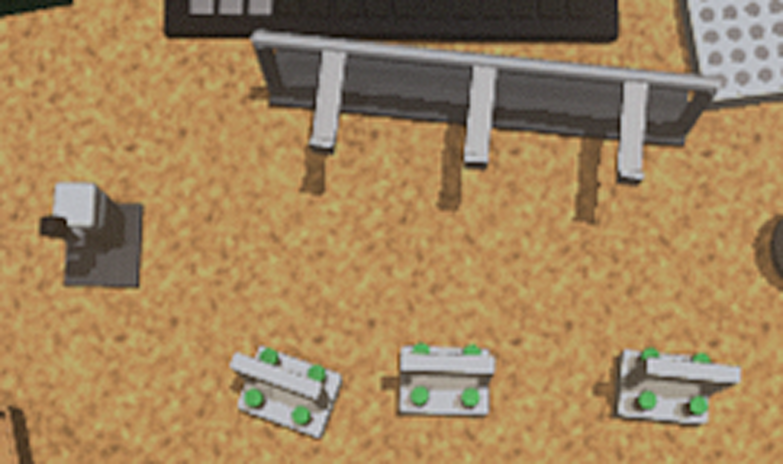

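The crops show three carriers standing with their bars roughly along y. The roller (crop 2 about (52,226)) is on the robot side of the white-topped housing (75,203), and the prongs have upturned tips at (323,148), (476,162), (629,178).

```bash
cat >> h.py <<'E'
def both(k):
    return [(n,cv2.imread(f"pics/{n}{k}.png"),np.load(f"pics/{n}{k}.npy")) for n in("scene","top")]
def snap(k):
    for n in("scene","top"):
        im,d=eyes.get_image(n); cv2.imwrite(f"pics/{n}{k}.png",im); np.save(f"pics/{n}{k}.npy",d)
    return both(k)
def sel(P,d,b):
    return P[(d>0)&np.all([(P[...,i]>b[2*i])&(P[...,i]<b[2*i+1]) for i in range(3)],0)]
def bar(Q):
    r=cv2.minAreaRect(Q[:,:2].astype(np.float32)); bx=cv2.boxPoints(r); e=bx[1]-bx[0]; g=bx[2]-bx[1]
    l=e if np.hypot(*e)>np.hypot(*g) else g
    if l[1]<0:l=-l
    return np.round(r[0],1),np.round(sorted(r[1]),1),round(np.degrees(np.arctan2(-l[0],l[1])),1)  # yaw of frame whose y is along bar
E
python3 - <<'E'
from h import *
for n,im,d in both(0):
    P=cloud(n,d)
    r=sel(P,d,(540,640,300,400,145,200)); print(n,"roller",len(r),r.mean(0).round(1),r.min(0).round(),r.max(0).round())
    h=sel(P,d,(540,640,300,400,105,122)); print("housing",h.mean(0).round(1),h.min(0).round(),h.max(0).round(),bar(h))
    a=sel(P,d,(540,578,300,400,118,150)); print("arm",len(a),a.mean(0).round(1) if len(a) else'')
    for y in(165,27,-170): 
        q=sel(P,d,(420,480,y-50,y+50,118,160)); print("bar",bar(q),"top z",np.percentile(q[:,2],[50,90]).round(1))
    rail=sel(P,d,(660,760,-190,190,122,160)); 
    for _ in range(5):
        c=np.polyfit(rail[:,1],rail[:,0],1); e=rail[:,0]-np.polyval(c,rail[:,1]); rail=rail[abs(e)<max(8,1.5*e.std())]
    print("rail yaw",np.degrees(np.arctan(-c[0])).round(2),c.round(3),np.median(rail[:,2]))
    th=np.arctan(-c[0]); ex=np.array([np.cos(th),np.sin(th),0]); ey=np.array([-np.sin(th),np.cos(th),0])
    p=sel(P,d,(590,720,-200,200,115,160)); s=p@ex; t=p@ey; s0=(rail@ex).mean()
    print("rail s",s0.round(1))
    m=s<s0-20; p,s,t=p[m],s[m],t[m]
    lab=np.digitize(t,[-120+ -0, 5-0]) 
    import itertools
    o=np.argsort(t); br=np.where(np.diff(t[o])>40)[0]
    for g in np.split(o,br+1):
        tc=(t[g].min()+t[g].max())/2; tip=s[g].min(); body=g[(s[g]>tip+12)]; hi=g[p[g,2]>141]
        rest=ex*(s0-56)+ey*tc
        print("prong t",t[g].min().round(1),t[g].max().round(1),"mean",t[body].mean().round(1),"tip s-s0",(tip-s0).round(1),"topz",np.median(p[body,2]).round(1),"tip z",np.percentile(p[g,2],98).round(1),"rest",rest.round(1))
E
```

```text
scene roller 61 [561.4 342.5 167.2] [553. 334. 147.] [567. 353. 179.]
housing [590.4 342.7 113. ] [559. 327. 105.] [613. 364. 121.] (array([585.8, 345.5]), array([36.9, 53. ]), np.float32(87.3))
arm 31 [563.4 344.3 134.1]
bar (array([443.6, 165.1]), array([17. , 75.9]), np.float32(-20.1)) top z [140.1 149.7]
bar (array([455. ,  25.6]), array([16.2, 75.4]), np.float32(-2.3)) top z [142.6 149.6]
bar (array([ 451.1, -170.9]), array([16.1, 77. ]), np.float32(-4.5)) top z [143.5 149.9]
rail yaw -5.44 [9.50000e-02 7.20308e+02] 134.42003882395798
rail s 717.1
prong t -76.6 -55.8 mean -67.1 tip s-s0 -97.4 topz 132.8 tip z 148.9 rest [ 651.9 -128.6    0. ]
prong t 52.8 74.7 mean 62.6 tip s-s0 -97.5 topz 132.4 tip z 149.1 rest [664.2   0.7   0. ]
prong t 182.2 204.7 mean 192.0 tip s-s0 -97.9 topz 132.4 tip z 149.3 rest [676.5 129.8   0. ]
top roller 67 [558.6 345.5 170.9] [553. 336. 153.] [566. 358. 177.]
housing [591.3 345.1 112.6] [559. 329. 105.] [614. 365. 122.] (array([586.1, 346.2]), array([36.4, 53.6]), np.float32(-87.1))
arm 11 [561.3 343.5 130.2]
bar (array([443.3, 166.5]), array([13.9, 76. ]), np.float32(-19.2)) top z [146.9 149.3]
bar (array([454.3,  27.2]), array([14.4, 75.4]), np.float32(-2.1)) top z [146.7 149.8]
bar (array([ 451. , -169.8]), array([15. , 75.5]), np.float32(-5.5)) top z [146.6 149.4]
rail yaw -5.46 [9.60000e-02 7.17017e+02] 132.7683252270067
rail s 713.8
prong t -75.0 -55.1 mean -64.6 tip s-s0 -94.4 topz 131.3 tip z 148.9 rest [ 648.6 -127.3    0. ]
prong t 54.7 74.6 mean 64.7 tip s-s0 -94.7 topz 131.0 tip z 147.1 rest [661.    1.8   0. ]
prong t 184.4 204.6 mean 194.2 tip s-s0 -95.1 topz 131.2 tip z 148.2 rest [673.3 131.    0. ]
```

```bash
cat > go.py <<'E'
import sys; from h import *
# usage: go.py yaw_of_tool_y_deg x y z [x y z ...] -> offsets in tool axes and roll
s=read_state(); R=np.array(s["tool_rot"]); p=np.array(s["tool_pos"]); a=list(map(float,sys.argv[1:]))
cur=np.degrees(np.arctan2(R[1,1],R[0,1])); d=(cur-a[0]+90)%180-90
print("pos",p.round(1),"yaw",cur.round(2),"F",np.round(s["ft_force"],1),"gap",round(s["finger_gap"],1),"t",round(s["clock"],1),"j6",round(s["joint_pos"][5],2),"roll",np.radians(d).round(4))
for i in range(1,len(a),3): print((R.T@(np.array(a[i:i+3])-p)/1000).round(4).tolist())
E
python3 go.py 90 560 285 230 560 285 158
```

```text
pos [279.4 558.6 231. ] yaw 63.42 F [-0.1  0.3 -0.4] gap 91.8 t 0.1 j6 -0.0 roll -0.4638
[-0.3733, -0.1192, 0.0011]
[-0.3733, -0.1191, 0.0731]
```

```bash
python3 -m pendant '{"offset":[[-0.023,-0.007,0],[-0.047,-0.015,0],[-0.08,-0.025,0],[-0.12,-0.038,0],[-0.16,-0.051,0],[-0.2,-0.064,0],[-0.24,-0.077,0],[-0.28,-0.089,0],[-0.32,-0.102,0],[-0.35,-0.112,0],[-0.373,-0.119,0],[-0.373,-0.119,0],[-0.373,-0.119,0],[-0.373,-0.119,0.024],[-0.373,-0.119,0.048],[-0.373,-0.119,0.073],[-0.373,-0.119,0.073],[-0.373,-0.119,0.073]],"roll":[-0.05,-0.1,-0.15,-0.2,-0.25,-0.3,-0.35,-0.4,-0.44,-0.464,-0.464,-0.464,-0.464,-0.464,-0.464,-0.464,-0.464,-0.464],"hand":[255,255,255,255,255,255,255,255,255,255,255,255,255,255,255,255,255,255]}' 20; python3 go.py 90 560 335 158; python3 - <<'E'
from h import *
b=snap(1); cv2.imwrite("pics/c1.png",cv2.resize(np.hstack([b[0][1][60:260,250:450],b[1][1][90:290,80:280]]),None,fx=2,fy=2))
E
```

```text
clock: 1.9
tool_pos: [559.2, 286.5, 158.8]
tool_rot: [[-1.0, -0.001, -0.001], [-0.001, 1.0, -0.0], [0.001, -0.0, -1.0]]
ft_force: [0.7, -0.3, 0.3]
finger_gap: 0.2
grip_force: 0.0
pos [559.2 286.5 158.8] yaw 90.07 F [ 0.7 -0.3  0.3] gap 0.2 t 1.9 j6 -1.1 roll 0.0013
[-0.0009, 0.0485, 0.0007]
```

View pics/c1.png

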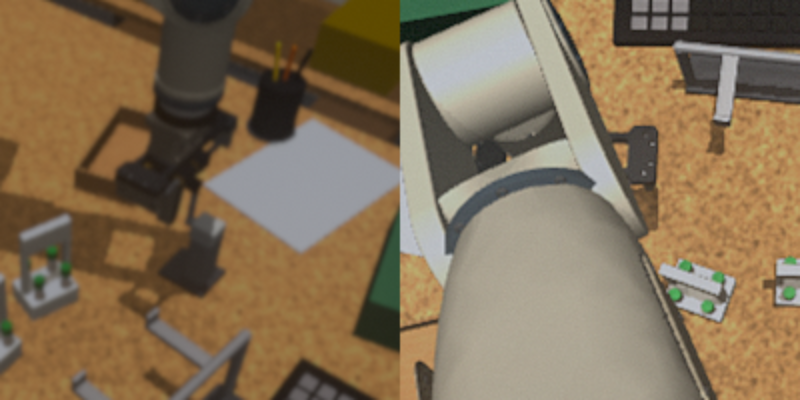

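The left half shows the closed fingers at about (185,205), just beside the switch head at (208,225). The arm hides the switch in the right (top) half, so I push in steps and watch the force.

```bash
python3 -m pendant '{"offset":[[0,0.01,0],[0,0.02,0],[0,0.03,0],[0,0.035,0],[0,0.038,0],[0,0.04,0],[0,0.042,0],[0,0.044,0],[0,0.044,0],[0,0.044,0]],"roll":[0,0,0,0,0,0,0,0,0,0],"hand":[255,255,255,255,255,255,255,255,255,255]}'; python3 - <<'E'
from h import *
b=snap(2); cv2.imwrite("pics/c2.png",cv2.resize(b[0][1][120:240,300:420],None,fx=4,fy=4))
E
```

```text
clock: 3.0
tool_pos: [559.9, 329.5, 158.5]
tool_rot: [[-1.0, -0.0, -0.0], [-0.0, 1.0, -0.0], [0.0, -0.0, -1.0]]
ft_force: [0.0, -0.1, 0.6]
finger_gap: 0.4
grip_force: 0.3
```

View pics/c2.png

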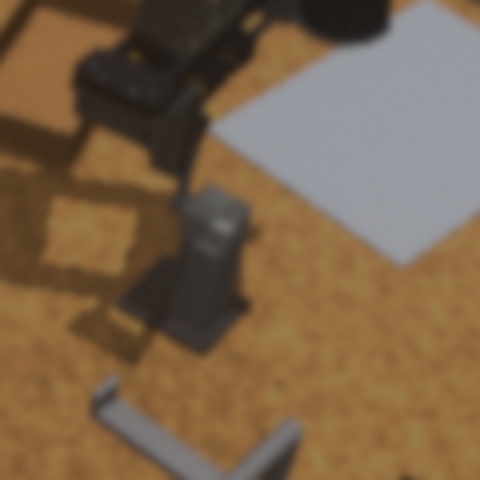

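The fingers at (180,170) are close to the arm beside the housing, and there is no clear force yet, so I continue in small steps.

```bash
for i in 1 2; do python3 -m pendant '{"offset":[[0,0.003,0],[0,0.006,0],[0,0.006,0],[0,0.006,0]],"roll":[0,0,0,0],"hand":[255,255,255,255]}' | grep -E "pos|force|clock"; done
```

```text
clock: 3.5
tool_pos: [560.0, 335.8, 158.6]
ft_force: [0.0, -0.9, 0.2]
grip_force: 0.5
clock: 3.9
tool_pos: [559.9, 341.7, 158.5]
ft_force: [-0.4, -1.2, -0.6]
grip_force: 0.8
```

```bash
for i in 1 2; do python3 -m pendant '{"offset":[[0,0.003,0],[0,0.006,0],[0,0.006,0],[0,0.006,0]],"roll":[0,0,0,0],"hand":[255,255,255,255]}' | grep -E "pos|force|clock"; done;  python3 - <<'E'
from h import *
F=[]
b=snap(3); cv2.imwrite("pics/c3.png",cv2.resize(b[0][1][120:220,300:400],None,fx=5,fy=5))
P=cloud("scene",b[0][2]); q=sel(P,b[0][2],(545,572,345,420,125,185)); print(len(q),q.max(0) if len(q) else '')
print([np.round(read_state()["ft_force"],2).tolist()])
E
```

```text
clock: 4.3
tool_pos: [559.8, 347.7, 158.5]
ft_force: [-0.5, -1.6, -0.5]
grip_force: 1.1
clock: 4.7
tool_pos: [559.9, 353.7, 158.6]
ft_force: [0.7, -4.1, -0.2]
grip_force: 1.5
73 [568.35860847 385.61523825 184.80394033]
[[0.37, -3.94, -0.01]]
```

View pics/c3.png

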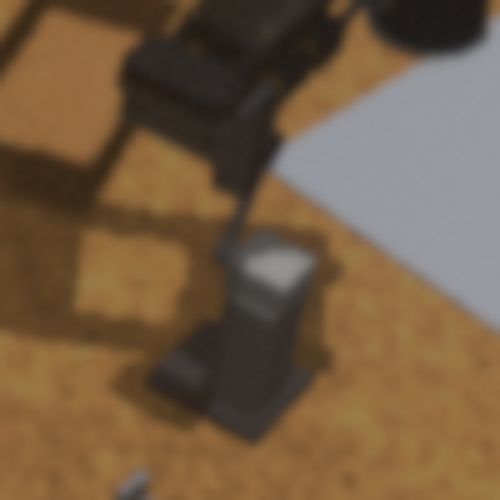

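The arm leans from the housing (235,235) to the roller at about (268,148), beside the fingertip at (232,175).

```bash
cat > ang.py <<'E'
import sys; from h import *
def pl(uv,x=560):
    p,w=ray("scene",uv); return p+w*(x-p[0])/w[0]
for k,c in ((3,None),):
    pass
print("roller up",pl((347,152.5)))
E
python3 - <<'E'
from h import *
def pl(uv,x=560):
    p,w=ray("scene",uv); return (p+w*(x-p[0])/w[0]).round(1)
def px(X):
    m=eyes.camera_model("scene"); c=np.array(m["R"])@X+np.array(m["t"]); return (K(m)*c[:2]/c[2]+[m["cx"],m["cy"]]).round(1)
print("roller",pl((300+268/5,120+148/5)))
for a in(0,.3,.5,.7): print(a,(px(np.array([560,345+65*np.sin(a),100+65*np.cos(a)]))-[300,120])*5)
im,d=both(3)[0][1:]; P=cloud("scene",d)
m=(d>0)&(P[...,0]>545)&(P[...,0]<578)&(P[...,1]>345)&(P[...,1]<420)&(P[...,2]>125)&(P[...,2]<185)
for v,u in np.argwhere(m)[::4]: print((u-300)*5,(v-120)*5,P[v,u].round(),end='; ')
E
```

```text
roller [560.  386.6 147.8]
0 [233. 162.]
0.3 [251.  148.5]
0.5 [261.  144.5]
0.7 [269. 145.]
270 125 [567. 367. 181.]; 275 130 [564. 381. 167.]; 270 135 [564. 377. 166.]; 255 140 [568. 350. 182.]; 275 140 [566. 379. 162.]; 260 145 [568. 357. 174.]; 250 150 [568. 346. 177.]; 270 150 [565. 378. 155.]; 260 155 [567. 362. 163.]; 255 160 [568. 355. 164.]; 250 165 [567. 352. 162.]; 245 170 [568. 345. 164.]; 245 175 [568. 346. 160.]; 245 180 [567. 350. 153.]; 245 185 [568. 348. 151.]; 245 190 [567. 353. 143.]; 250 195 [566. 363. 131.]; 250 200 [565. 366. 125.]; 240 210 [565. 355. 125.];
```

```bash
for i in 1 2 3 4; do python3 -m pendant '{"offset":[[0,0,0],[0,0,0]],"roll":[0,0],"hand":[255,255]}' | grep -E "pos|ft_force"; done
```

```text
tool_pos: [559.9, 353.7, 158.6]
ft_force: [-0.3, -3.1, -0.4]
tool_pos: [559.9, 353.7, 158.6]
ft_force: [-1.6, -4.0, 0.3]
tool_pos: [560.0, 353.7, 158.6]
ft_force: [0.1, -4.0, 0.5]
tool_pos: [560.0, 353.7, 158.6]
ft_force: [-0.8, -3.9, 1.2]
```

```bash
for i in 1 2; do python3 -m pendant '{"offset":[[0,0.001,0],[0,0.002,0],[0,0.002,0],[0,0.002,0]],"roll":[0,0,0,0],"hand":[255,255,255,255]}' | grep -E "pos|ft_force"; done; python3 -m pendant '{"offset":[[0,0,0],[0,0,0]],"roll":[0,0],"hand":[255,255]}' | grep -E "pos|ft_force"
```

```text
tool_pos: [559.9, 355.7, 158.5]
ft_force: [1.2, -4.0, -0.6]
tool_pos: [560.0, 357.7, 158.6]
ft_force: [-0.1, -4.1, 0.1]
tool_pos: [560.0, 357.7, 158.6]
ft_force: [0.4, -3.2, -0.1]
```

```bash
python3 -m pendant '{"offset":[[0,-0.01,0],[0,-0.02,0],[0,-0.035,0],[0,-0.055,0],[0,-0.075,0],[0,-0.075,-0.03],[0.02,-0.09,-0.07],[0.05,-0.12,-0.07],[0.08,-0.15,-0.07],[0.1,-0.18,-0.07],[0.117,-0.191,-0.07],[0.117,-0.191,-0.07],[0.117,-0.191,-0.07],[0.117,-0.191,-0.07],[0.117,-0.191,-0.07],[0.117,-0.191,-0.07],[0.117,-0.191,-0.07],[0.117,-0.191,-0.07],[0.117,-0.191,-0.07],[0.117,-0.191,-0.07]],"roll":[0,0,0,0,0,0,0.14,0.28,0.42,0.56,0.7,0.84,0.98,1.12,1.26,1.4,1.54,1.68,1.82,1.913],"hand":[255,255,255,255,255,255,255,0,0,0,0,0,0,0,0,0,0,0,0,0]}' 30;  python3 go.py -19.6 443.4 166 141; python3 - <<'E'
from h import *
b=snap(4); cv2.imwrite("pics/c4.png",b[0][1][80:340,130:470])
P=cloud("scene",b[0][2]); r=sel(P,b[0][2],(540,640,300,400,145,200)); print("roller",len(r),r.mean(0).round(1))
E
```

```text
clock: 8.6
tool_pos: [442.7, 165.5, 228.6]
tool_rot: [[0.341, 0.94, 0.0], [0.94, -0.341, 0.0], [0.0, 0.0, -1.0]]
ft_force: [0.5, -0.1, 0.0]
finger_gap: 92.0
grip_force: 0.0
pos [442.7 165.5 228.6] yaw -19.96 F [ 0.5 -0.1  0. ] gap 92.0 t 8.6 j6 0.7 roll -0.0063
[0.0007, 0.0005, 0.0876]
roller 61 [561.3 342.7 167. ]
```

View pics/c4.png

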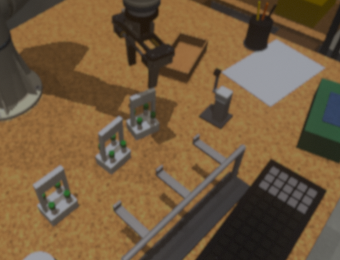

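The arm is upright again (roller at (217,73)), and the open gripper stands over carrier 1 at (143,100).

```bash
python3 - <<'E'
from h import *
P=cloud("scene",np.load("pics/scene4.npy")); d=np.load("pics/scene4.npy")
for y in(165,27,-170):
    q=sel(P,d,(400,500,y-60,y+60,118,152)); print(bar(q))
E
python3 -m pendant '{"offset":[[0.001,0,0.03],[0.001,0,0.06],[0.001,0,0.08],[0.001,0,0.0875],[0.001,0,0.0875],[0.001,0,0.0875],[0.001,0,0.0875],[0.001,0,0.0875],[0.001,0,0.0875],[0.001,0,0.0875],[0.001,0,0.0875],[0.001,0,0.0875],[0.001,0,0.0875],[0.001,0,0.0875]],"roll":[0,0,0,0,0,0,0,0,0,0,0,0,0,0],"hand":[0,0,0,0,0,255,255,255,255,255,255,255,255,255]}' 30
python3 go.py -5.45 443 166 183 565.5 140.6 183 672 130.4 183 672 130.4 162
```

```text
(array([443.2, 165.1]), array([17.9, 76.3]), np.float32(-18.5))
(array([455.3,  26.4]), array([15.6, 76.7]), np.float32(-2.1))
(array([ 451.5, -171.4]), array([16.1, 76.2]), np.float32(-4.6))
clock: 10.1
tool_pos: [443.3, 167.6, 141.0]
tool_rot: [[0.335, 0.942, -0.0], [0.942, -0.335, -0.0], [-0.0, -0.0, -1.0]]
ft_force: [-0.2, -0.2, 0.6]
finger_gap: 21.7
grip_force: 0.0
pos [443.3 167.6 141. ] yaw -19.6 F [-0.2 -0.2  0.6] gap 21.7 t 10.1 j6 0.7 roll -0.2469
[-0.0016, 0.0003, -0.042]
[0.0156, 0.1242, -0.042]
[0.0417, 0.2279, -0.042]
[0.0417, 0.2279, -0.021]
```

```bash
python3 -m pendant '{"offset":[[0,0,0],[0,0,0],[0,0,0],[0,0,0],[0,0,0],[0,0,-0.005],[0,0,-0.015],[0,0,-0.03],[0,0,-0.042],[0,0,-0.042],[0,0,-0.042],[0,0,-0.042]],"roll":[0,0,0,0,0,0,0,0,0,0,0,0],"hand":[255,255,255,255,255,255,255,255,255,255,255,255]}' 30
python3 go.py -5.45  565.5 140.6 183 672 130.4 183 672 130.4 162
```

```text
clock: 11.3
tool_pos: [442.9, 167.5, 182.7]
tool_rot: [[0.335, 0.942, -0.001], [0.942, -0.335, -0.0], [-0.0, -0.001, -1.0]]
ft_force: [-0.6, 0.6, -3.3]
finger_gap: 13.6
grip_force: 30.0
pos [442.9 167.5 182.7] yaw -19.59 F [-0.6  0.6 -3.3] gap 13.6 t 11.3 j6 0.7 roll -0.2468
[0.0158, 0.1245, -0.0004]
[0.0419, 0.2282, -0.0005]
[0.0419, 0.2283, 0.0205]
```

```bash
python3 -m pendant '{"offset":[[0.001,0.006,0],[0.002,0.018,0],[0.004,0.033,0],[0.006,0.05,0],[0.009,0.068,0],[0.011,0.086,0],[0.013,0.102,0],[0.015,0.115,0],[0.016,0.122,0],[0.016,0.1245,0],[0.016,0.1245,0],[0.016,0.1245,0],[0.016,0.1245,0]],"roll":[-0.01,-0.03,-0.06,-0.09,-0.12,-0.16,-0.19,-0.22,-0.24,-0.247,-0.247,-0.247,-0.247],"hand":[255,255,255,255,255,255,255,255,255,255,255,255,255]}'
python3 go.py -5.45  565.5 140.6 183 672 130.4 183 672 130.4 162; python3 - <<'E'
from h import *
b=snap(5); cv2.imwrite("pics/c5.png",cv2.resize(b[0][1][120:300,200:400],None,fx=3,fy=3))
for n,im,d in b:
    P=cloud(n,d); q=sel(P,d,(530,600,90,190,138,180)); print(n,bar(q) if len(q) else 0)
    for y in(27,-170):
        q=sel(P,d,(400,500,y-60,y+60,118,152)); print(bar(q) if len(q)>20 else 0)
    t=sel(P,d,(530,600,90,190,60,125)); print(np.percentile(t[:,2],[50,90,99]))
E
```

```text
clock: 12.6
tool_pos: [565.5, 141.0, 183.1]
tool_rot: [[0.095, 0.995, -0.0], [0.995, -0.095, -0.0], [-0.0, -0.0, -1.0]]
ft_force: [1.0, 0.4, -2.9]
finger_gap: 14.0
grip_force: 30.0
pos [565.5 141.  183.1] yaw -5.44 F [ 1.   0.4 -2.9] gap 14.0 t 12.6 j6 0.34 roll 0.0001
[-0.0004, 0.0001, 0.0001]
[-0.0005, 0.1071, 0.0001]
[-0.0005, 0.1071, 0.0211]
scene (array([567.5, 137.5]), array([34.4, 74.1]), np.float32(-28.8))
(array([454.7,  26.4]), array([15.7, 76.8]), np.float32(-1.7))
(array([ 451.2, -171.2]), array([16.4, 75.7]), np.float32(-6.7))
[ 79.48426381 117.43097694 121.68462053]
top 0
(array([453.5,   2.6]), array([13.8, 25.9]), np.float32(-0.6))
(array([ 450.8, -169.4]), array([14.5, 75.4]), np.float32(-5.1))Traceback (most recent call last):
  File "<stdin>", line 7, in <module>
    return _quantile_unchecked(
        a, q, axis, out, overwrite_input, method, keepdims, weights)
    return _ureduce(a,
                    func=_quantile_ureduce_func,
    ...<5 lines>...
                    overwrite_input=overwrite_input,
                    method=method)
    r = func(a, **kwargs)
    result = _quantile(arr,
                       quantiles=q,
    ...<2 lines>...
                       out=out,
                       weights=wgt)
    slices_having_nans = np.isnan(arr[-1, ...])
                                  ~~~^^^^^^^^^
IndexError: index -1 is out of bounds for axis 0 with size 0
```

View pics/c5.png

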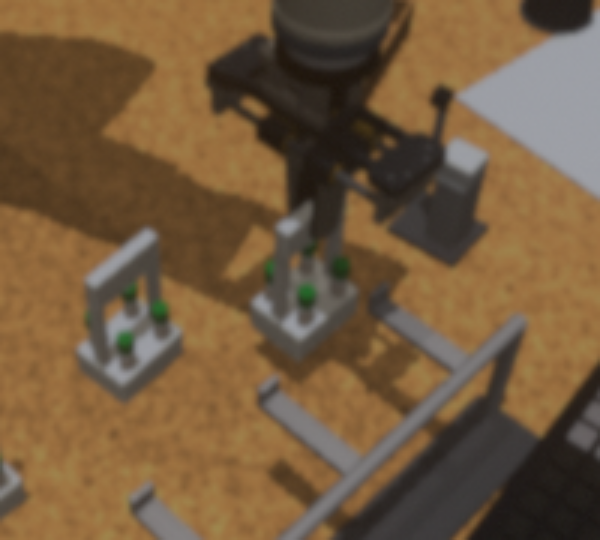

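Carrier 1 hangs upright in the fingers at (300,270), in line with the left prong whose tip is at (380,300). Now I insert it.

```bash
python3 -m pendant '{"offset":[[0,0.005,0],[0,0.015,0],[0,0.027,0],[0,0.04,0],[0,0.054,0],[0,0.068,0],[0,0.082,0],[0,0.094,0],[0,0.103,0],[0,0.107,0],[0,0.107,0],[0,0.107,0]],"roll":[0,0,0,0,0,0,0,0,0,0,0,0],"hand":[255,255,255,255,255,255,255,255,255,255,255,255]}'
python3 go.py -5.45 672 130.4 162
```

```text
clock: 13.9
tool_pos: [672.1, 130.8, 182.9]
tool_rot: [[0.095, 0.995, -0.001], [0.995, -0.095, -0.0], [-0.0, -0.001, -1.0]]
ft_force: [-0.7, 0.4, -2.7]
finger_gap: 13.6
grip_force: 30.0
pos [672.1 130.8 182.9] yaw -5.44 F [-0.7  0.4 -2.7] gap 13.6 t 13.9 j6 0.28 roll 0.0001
[-0.0004, -0.0, 0.0209]
```

```bash
python3 -m pendant '{"offset":[[0,0,0.005],[0,0,0.01],[0,0,0.015],[0,0,0.018],[0,0,0.02],[0,0,0.0205],[0,0,0.021],[0,0,0.0215],[0,0,0.0215]],"roll":[0,0,0,0,0,0,0,0,0],"hand":[255,255,255,255,255,255,255,255,255]}'
```

```text
clock: 14.8
tool_pos: [672.6, 130.8, 161.7]
tool_rot: [[0.095, 0.995, 0.0], [0.995, -0.095, 0.0], [0.0, 0.0, -1.0]]
ft_force: [0.5, 0.6, -3.4]
finger_gap: 14.1
grip_force: 30.0
```

```bash
python3 -m pendant '{"offset":[[0,0,0.001],[0,0,0.0015],[0,0,0.0015]],"roll":[0,0,0],"hand":[255,255,255]}' | grep -E "pos|ft"; python3 -m pendant '{"offset":[[0,0,0.001],[0,0,0.001]],"roll":[0,0],"hand":[255,255]}' | grep -E "pos|ft"
```

```text
tool_pos: [672.7, 130.8, 160.9]
ft_force: [-1.9, -0.5, 4.7]
tool_pos: [672.7, 130.8, 160.9]
ft_force: [-5.4, -2.0, 11.4]
```

```bash
python3 -m pendant '{"offset":[[0,0,-0.001],[0,0,-0.0015],[0,0,-0.0015],[0,0,-0.0015],[0,0,-0.0015],[0,0,-0.0015],[0,0,-0.01],[0,0,-0.025],[0,0,-0.05],[0,0,-0.07],[0,0,-0.07]],"roll":[0,0,0,0,0,0,0,0,0,0,0],"hand":[255,183,183,183,183,183,183,183,183,183,183]}'; python3 - <<'E'
from h import *
b=snap(6); cv2.imwrite("pics/c6.png",cv2.resize(b[0][1][120:300,200:400],None,fx=3,fy=3))
for n,im,d in b:
    P=cloud(n,d)
    for y in(166,27,-170):
        q=sel(P,d,(400,500,y-60,y+60,118,152)); print(bar(q) if len(q)>20 else 0)
E
python3 go.py -2 454.6 26.5 225 454.6 26.5 141
```

```text
clock: 16.4
tool_pos: [674.6, 131.2, 233.8]
tool_rot: [[0.095, 0.995, 0.007], [0.995, -0.095, 0.001], [0.002, 0.006, -1.0]]
ft_force: [0.2, -0.5, -0.2]
finger_gap: 25.7
grip_force: 0.0
0
(array([455.2,  26. ]), array([17. , 75.8]), np.float32(-3.0))
(array([ 451. , -171.3]), array([16. , 76.3]), np.float32(-5.7))
0
0
(array([ 450.6, -169.7]), array([14.8, 76.1]), np.float32(-4.6))
pos [672.8 130.8 230. ] yaw -5.44 F [ 0.8  1.3 -0.3] gap 25.6 t 16.5 j6 0.28 roll -0.0601
[-0.1246, -0.2073, 0.0047]
[-0.1246, -0.2074, 0.0887]
```

View pics/c6.png

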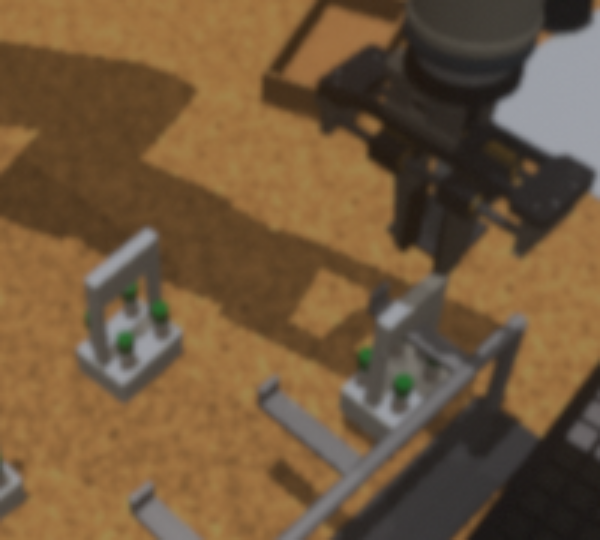

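Carrier 1 hangs on the left prong (bar at (410,310)). Next is carrier 2.

```bash
python3 -m pendant '{"offset":[[-0.015,-0.025,0],[-0.035,-0.06,0],[-0.06,-0.1,0],[-0.085,-0.14,0],[-0.105,-0.175,0],[-0.12,-0.2,0],[-0.1245,-0.2073,0],[-0.1245,-0.2073,0.02],[-0.1245,-0.2073,0.05],[-0.1245,-0.2073,0.075],[-0.1245,-0.2073,0.0887],[-0.1245,-0.2073,0.0887],[-0.1245,-0.2073,0.0887],[-0.1245,-0.2073,0.0887]],"roll":[-0.02,-0.04,-0.06,-0.06,-0.06,-0.06,-0.06,-0.06,-0.06,-0.06,-0.06,-0.06,-0.06,-0.06],"hand":[0,0,0,0,0,0,0,0,0,0,0,0,0,0]}'; python3 go.py -2 454.6 26.5 141
```

```text
clock: 17.9
tool_pos: [455.2, 26.7, 141.0]
tool_rot: [[0.035, 0.999, 0.001], [0.999, -0.035, 0.0], [0.0, 0.001, -1.0]]
ft_force: [-0.0, 0.6, -0.1]
finger_gap: 92.1
grip_force: 0.0
pos [455.2  26.7 141. ] yaw -2.0 F [-0.   0.6 -0.1] gap 92.1 t 17.9 j6 0.09 roll -0.0
[-0.0002, -0.0006, 0.0]
```

```bash
python3 -m pendant '{"offset":[[0,0,0],[0,0,0],[0,0,0],[0,0,0],[0,0,0],[0,0,0],[0,0,0],[0,0,0],[0,0,0],[0,0,0],[0,0,0],[0,0,0],[0,0,0],[0,0,0],[0,0,-0.005],[0,0,-0.015],[0,0,-0.03],[0,0,-0.042],[0,0,-0.042],[0,0,-0.042]],"roll":[0,0,0,0,0,0,0,0,0,0,0,0,0,0,0,0,0,0,0,0],"hand":[255,255,255,255,255,255,255,255,255,255,255,255,255,255,255,255,255,255,255,255]}' 30
python3 go.py -5.45  553.2 11.4 183 659.7 1.2 183
```

```text
clock: 19.9
tool_pos: [454.5, 26.5, 182.7]
tool_rot: [[0.035, 0.999, 0.001], [0.999, -0.035, 0.0], [0.0, 0.001, -1.0]]
ft_force: [-0.9, -1.0, -3.6]
finger_gap: 13.6
grip_force: 30.0
pos [454.5  26.5 182.7] yaw -2.0 F [-0.9 -1.  -3.6] gap 13.6 t 19.9 j6 0.09 roll 0.0601
[-0.0117, 0.0992, -0.0002]
[-0.0181, 0.206, -0.0001]
```

```bash
python3 -m pendant '{"offset":[[-0.001,0.005,0],[-0.002,0.016,0],[-0.004,0.032,0],[-0.006,0.05,0],[-0.008,0.068,0],[-0.01,0.084,0],[-0.0115,0.095,0],[-0.0117,0.0992,0],[-0.0117,0.0992,0],[-0.0117,0.0992,0],[-0.0117,0.0992,0]],"roll":[0.01,0.02,0.03,0.04,0.05,0.06,0.06,0.06,0.06,0.06,0.06],"hand":[255,255,255,255,255,255,255,255,255,255,255]}'
python3 go.py -5.45 659.7 1.2 183; python3 - <<'E'
from h import *
b=snap(7); cv2.imwrite("pics/c7.png",cv2.resize(b[0][1][140:320,180:380],None,fx=3,fy=3))
E
```

```text
clock: 21.0
tool_pos: [552.4, 11.4, 182.3]
tool_rot: [[0.095, 0.996, -0.001], [0.996, -0.095, -0.0], [-0.0, -0.001, -1.0]]
ft_force: [0.4, 0.2, -3.2]
finger_gap: 13.8
grip_force: 30.0
pos [552.4  11.4 182.3] yaw -5.43 F [ 0.4  0.2 -3.2] gap 13.8 t 21.0 j6 0.11 roll 0.0003
[-0.0, 0.1078, -0.0007]
```

View pics/c7.png

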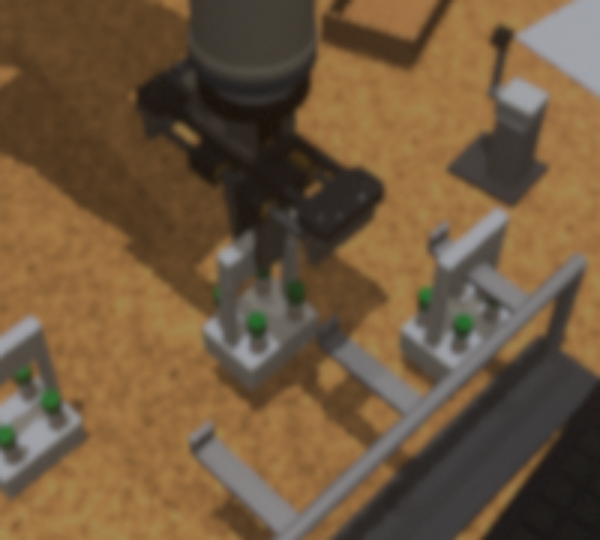

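Carrier 1 hangs well at (470,280). Carrier 2 is held upright at (260,300), in line with the middle prong tip at (330,335).

```bash
python3 -m pendant '{"offset":[[0,0.005,0],[0,0.015,0],[0,0.027,0],[0,0.04,0],[0,0.054,0],[0,0.068,0],[0,0.082,0],[0,0.094,0],[0,0.103,0],[0,0.107,0],[0,0.107,0],[0,0.107,0.005],[0,0.107,0.01],[0,0.107,0.015],[0,0.107,0.018],[0,0.107,0.02],[0,0.107,0.021],[0,0.107,0.022],[0,0.107,0.022]],"roll":[0,0,0,0,0,0,0,0,0,0,0,0,0,0,0,0,0,0,0],"hand":[255,255,255,255,255,255,255,255,255,255,255,255,255,255,255,255,255,255,255]}'
```

```text
clock: 23.0
tool_pos: [659.6, 1.2, 160.4]
tool_rot: [[0.095, 0.995, -0.0], [0.995, -0.095, -0.0], [-0.0, -0.0, -1.0]]
ft_force: [-0.6, -0.0, -2.6]
finger_gap: 13.6
grip_force: 30.0
```

```bash
python3 -m pendant '{"offset":[[0,0,0.001],[0,0,0.001]],"roll":[0,0],"hand":[255,255]}' | grep -E "pos|ft"; python3 -m pendant '{"offset":[[0,0,0.001],[0,0,0.001]],"roll":[0,0],"hand":[255,255]}' | grep -E "pos|ft"
```

```text
tool_pos: [659.7, 1.2, 160.2]
ft_force: [-2.1, -0.3, 3.1]
tool_pos: [659.7, 1.2, 160.2]
ft_force: [-6.1, -1.2, 12.4]
```

```bash
python3 -m pendant '{"offset":[[0,0,-0.001],[0,0,-0.0015],[0,0,-0.0015],[0,0,-0.0015],[0,0,-0.0015],[0,0,-0.0015],[0,0,-0.01],[0,0,-0.025],[0,0,-0.05],[0,0,-0.07],[0,0,-0.07]],"roll":[0,0,0,0,0,0,0,0,0,0,0],"hand":[255,183,183,183,183,183,183,183,183,183,183]}'; python3 - <<'E'
from h import *
b=snap(8)
for n,im,d in b:
    P=cloud(n,d)
    for y in(130,0):
        q=sel(P,d,(640,700,y-55,y+55,140,185)); print(n,"hung",bar(q) if len(q)>20 else 0, np.percentile(q[:,2],[50,90]) if len(q)>20 else 0)
    q=sel(P,d,(400,520,-230,-90,118,152)); print(n,bar(q) if len(q)>20 else 0)
E
python3 go.py -5 450.9 -170.3 225 450.9 -170.3 141
```

```text
clock: 24.5
tool_pos: [661.7, 1.2, 232.9]
tool_rot: [[0.095, 0.995, 0.007], [0.995, -0.095, -0.0], [0.001, 0.006, -1.0]]
ft_force: [0.9, -0.6, -0.0]
finger_gap: 25.7
grip_force: 0.0
scene hung 0 0
scene hung (array([658.9,   0.8]), array([15., 75.]), np.float32(-5.7)) [165.00944712 169.56773204]
scene (array([ 450.9, -171. ]), array([17.8, 76. ]), np.float32(-6.8))
top hung (array([659.3, 131.4]), array([39.4, 75.6]), np.float32(-5.8)) [165.59691017 168.3940223 ]
top hung 0 0
top 0
pos [659.9   1.2 229.3] yaw -5.45 F [ 0.2  0.2 -0.6] gap 26.3 t 24.6 j6 0.09 roll -0.0078
[-0.1905, -0.1917, 0.004]
[-0.1905, -0.1919, 0.088]
```

```bash
python3 -m pendant '{"offset":[[-0.02,-0.02,0],[-0.05,-0.05,0],[-0.085,-0.085,0],[-0.12,-0.12,0],[-0.15,-0.15,0],[-0.175,-0.177,0],[-0.19,-0.192,0],[-0.1905,-0.1919,0.02],[-0.1905,-0.1919,0.05],[-0.1905,-0.1919,0.075],[-0.1905,-0.1919,0.088],[-0.1905,-0.1919,0.088],[-0.1905,-0.1919,0.088],[-0.1905,-0.1919,0.088]],"roll":[0,0,0,0,0,0,0,0,0,0,0,0,0,0],"hand":[0,0,0,0,0,0,0,0,0,0,0,0,0,0]}'; python3 - <<'E'
from h import *
b=snap(9)
for n,im,d in b:
    P=cloud(n,d)
    q=sel(P,d,(400,520,-230,-90,85,122)); print(n,bar(q) if len(q)>20 else 0)
    q=sel(P,d,(400,520,-230,-90,10,45)); print(n,bar(q) if len(q)>20 else 0)
E
cat > /dev/null; python3 go.py -5 450.9 -170.3 141
```

```text
clock: 26.0
tool_pos: [451.2, -170.5, 141.4]
tool_rot: [[0.095, 0.996, 0.001], [0.996, -0.095, -0.001], [-0.0, 0.001, -1.0]]
ft_force: [0.3, -0.0, -0.2]
finger_gap: 91.8
grip_force: 0.0
scene (array([ 453.1, -196.4]), array([12.1, 31.3]), np.float32(-26.4))
scene (array([ 451.1, -171.1]), array([61.6, 80.4]), np.float32(-5.4))
top (array([ 449.4, -138.1]), array([ 9.5, 21.5]), np.float32(-39.1))
top (array([ 451.8, -156.4]), array([53.2, 60.2]), np.float32(85.4))
pos [ 451.2 -170.5  141.4] yaw -5.43 F [ 0.2  0.4 -0.6] gap 91.6 t 26.1 j6 -0.27 roll -0.0076
[0.0001, -0.0003, 0.0004]
```

Carrier 3's base still stands under the fingers; gripping and lifting.

```bash
python3 -m pendant '{"offset":[[0,0,0],[0,0,0],[0,0,0],[0,0,0],[0,0,0],[0,0,0],[0,0,0],[0,0,0],[0,0,0],[0,0,0],[0,0,0],[0,0,0],[0,0,0],[0,0,0],[0,0,-0.005],[0,0,-0.015],[0,0,-0.03],[0,0,-0.042],[0,0,-0.042],[0,0,-0.042]],"roll":[0,0,0,0,0,0,0,0,0,0,0,0,0,0,0,0,0,0,0,0],"hand":[255,255,255,255,255,255,255,255,255,255,255,255,255,255,255,255,255,255,255,255]}' 30
python3 go.py -5.45  540.8 -118 183 647.3 -128.2 183
```

```text
clock: 28.1
tool_pos: [450.6, -170.3, 182.7]
tool_rot: [[0.095, 0.995, 0.001], [0.995, -0.095, -0.0], [-0.0, 0.001, -1.0]]
ft_force: [0.5, 0.7, -3.1]
finger_gap: 13.5
grip_force: 30.0
pos [ 450.6 -170.3  182.7] yaw -5.45 F [ 0.5  0.7 -3.1] gap 13.5 t 28.1 j6 -0.27 roll 0.0001
[0.0606, 0.0849, -0.0002]
[0.0606, 0.1918, -0.0001]
```

```bash
python3 -m pendant '{"offset":[[0.003,0.005,0],[0.01,0.014,0],[0.02,0.028,0],[0.032,0.044,0],[0.044,0.061,0],[0.053,0.074,0],[0.059,0.082,0],[0.0606,0.085,0],[0.0606,0.085,0],[0.0606,0.085,0],[0.0606,0.085,0]],"roll":[0,0,0,0,0,0,0,0,0,0,0],"hand":[255,255,255,255,255,255,255,255,255,255,255]}'
python3 go.py -5.45 647.3 -128.2 183; python3 - <<'E'
from h import *
b=snap(10); cv2.imwrite("pics/c10.png",cv2.resize(b[0][1][160:340,150:380],None,fx=3,fy=3))
E
```

```text
clock: 29.2
tool_pos: [540.2, -118.3, 182.4]
tool_rot: [[0.095, 0.995, -0.0], [0.995, -0.095, -0.0], [-0.0, -0.0, -1.0]]
ft_force: [-0.5, -0.0, -3.1]
finger_gap: 13.9
grip_force: 30.0
pos [ 540.2 -118.3  182.4] yaw -5.48 F [-0.5 -0.  -3.1] gap 13.9 t 29.2 j6 -0.12 roll -0.0004
[0.0004, 0.1075, -0.0006]
```

View pics/c10.png

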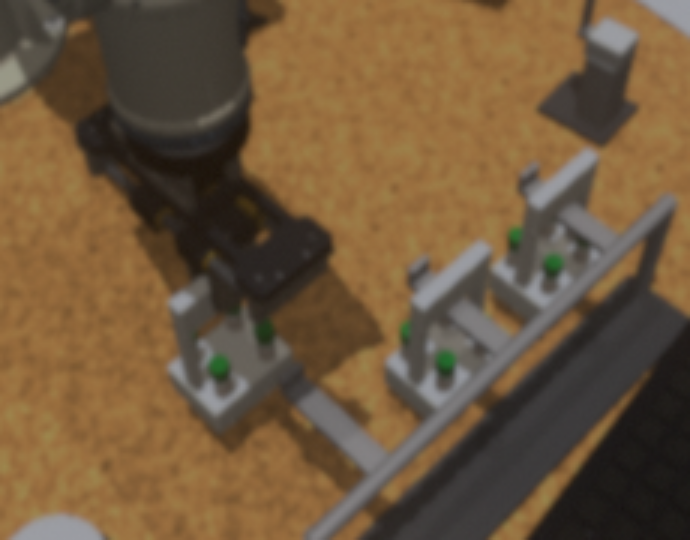

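Two carriers hang at (450,320) and (560,230). The third, at (230,340), is lined up with the right prong.

```bash
python3 -m pendant '{"offset":[[0,0.005,0],[0,0.015,0],[0,0.027,0],[0,0.04,0],[0,0.054,0],[0,0.068,0],[0,0.082,0],[0,0.094,0],[0,0.103,0],[0,0.107,0],[0,0.107,0],[0,0.107,0.005],[0,0.107,0.01],[0,0.107,0.015],[0,0.107,0.018],[0,0.107,0.02],[0,0.107,0.021],[0,0.107,0.022],[0,0.107,0.022]],"roll":[0,0,0,0,0,0,0,0,0,0,0,0,0,0,0,0,0,0,0],"hand":[255,255,255,255,255,255,255,255,255,255,255,255,255,255,255,255,255,255,255]}' | grep -E "pos|ft|gap"; python3 -m pendant '{"offset":[[0,0,0.001],[0,0,0.001]],"roll":[0,0],"hand":[255,255]}' | grep -E "pos|ft"
```

```text
tool_pos: [647.3, -128.2, 160.4]
ft_force: [0.2, -0.2, -2.6]
finger_gap: 13.9
tool_pos: [647.5, -128.2, 160.2]
ft_force: [-3.0, 0.4, 3.3]
```

```bash
python3 -m pendant '{"offset":[[0,0,0],[0,0,0],[0,0,0],[0,0,0],[0,0,0],[0,0,0],[0,0,-0.01],[0,0,-0.025],[0,0,-0.05],[0,0,-0.07],[0,0,-0.07]],"roll":[0,0,0,0,0,0,0,0,0,0,0],"hand":[183,183,183,183,183,183,183,183,183,183,183]}'
python3 go.py 90 480 100 235 560 440 235 560 403 235 560 403 158; python3 go.py -5 480 100 235 500 430 235
```

```text
clock: 32.5
tool_pos: [649.4, -128.5, 234.0]
tool_rot: [[0.095, 0.995, 0.007], [0.995, -0.095, -0.001], [-0.001, 0.007, -1.0]]
ft_force: [0.7, -0.2, -0.3]
finger_gap: 25.9
grip_force: 0.0
pos [ 649.4 -128.5  234. ] yaw -5.44 F [ 0.7 -0.2 -0.3] gap 25.9 t 32.5 j6 -0.1 roll 1.4758
[0.2114, -0.1903, -0.0024]
[0.5575, -0.1429, -0.0023]
[0.5207, -0.1394, -0.0023]
[0.5207, -0.1399, 0.0747]
pos [ 649.4 -128.5  234. ] yaw -5.44 F [ 0.7 -0.2 -0.3] gap 25.9 t 32.5 j6 -0.1 roll -0.0077
[0.2114, -0.1903, -0.0024]
[0.5418, -0.2017, -0.0027]
```

```bash
python3 -m pendant '{"offset":[[0.02,-0.01,0],[0.06,-0.03,0],[0.1,-0.05,0],[0.14,-0.07,0],[0.18,-0.09,0],[0.22,-0.1,0],[0.26,-0.11,0],[0.3,-0.12,0],[0.34,-0.13,0],[0.38,-0.135,0],[0.42,-0.138,0],[0.46,-0.14,0],[0.5,-0.141,0],[0.53,-0.141,0],[0.5376,-0.141,0],[0.5376,-0.141,0],[0.5376,-0.141,0],[0.5376,-0.141,0]],"roll":[-0.05,-0.15,-0.25,-0.35,-0.45,-0.55,-0.65,-0.75,-0.85,-0.95,-1.05,-1.15,-1.25,-1.35,-1.45,-1.55,-1.665,-1.665],"hand":[255,255,255,255,255,255,255,255,255,255,255,255,255,255,255,255,255,255]}' 20
python3 go.py 90 560 408 158; python3 - <<'E'
from h import *
b=snap(11); cv2.imwrite("pics/c11.png",cv2.resize(b[0][1][80:340,180:420],None,fx=2.3,fy=2.3))
n,im,d=b[0]; P=cloud(n,d)
for y in(130,0,-128):
    q=sel(P,d,(630,700,y-45,y+45,152,185)); print("hung",bar(q),np.percentile(q[:,2],[50,90]))
E
```

```text
clock: 34.3
tool_pos: [556.4, 420.7, 228.3]
tool_rot: [[-1.0, -0.003, -0.002], [-0.003, 1.0, -0.001], [0.002, -0.001, -1.0]]
ft_force: [0.8, 0.4, -0.2]
finger_gap: 0.5
grip_force: 0.0
pos [556.4 420.7 228.3] yaw 90.17 F [ 0.8  0.4 -0.2] gap 0.5 t 34.3 j6 -0.93 roll 0.0029
[-0.0036, -0.0126, 0.0703]
hung (array([671.4, 128.9]), array([15.4, 77.6]), np.float32(-5.4)) [167.76208704 169.8527857 ]
hung (array([698.8, -39.4]), array([0. , 2.2]), np.float32(-38.3)) [153.44930893 156.11288388]
hung (array([ 647., -129.]), array([16.1, 76.5]), np.float32(-4.9)) [167.89657721 170.11509595]
```

View pics/c11.png

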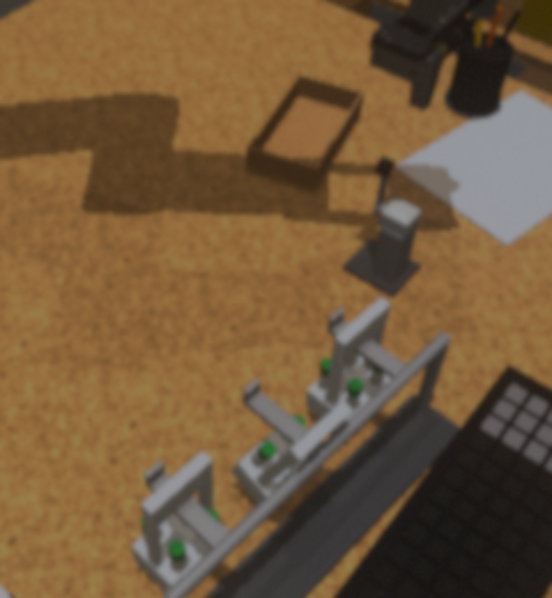

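The middle carrier has been disturbed: its bar now lies at (320,430) against the rail, and it is tilted and lower than the others. I check it closely.

```bash
python3 - <<'E'
from h import *
b=both(11); a=cv2.resize(b[0][1][225:315,255:375],(640,480),interpolation=cv2.INTER_CUBIC); 
cv2.imwrite("pics/c12.png",np.vstack([a[40:440],]))
cv2.imwrite("pics/c12.png",a)
for n,im,d in b:
    P=cloud(n,d); q=sel(P,d,(600,730,-60,60,15,180))
    ex=np.array([.9955,-.0949,0]); ey=np.array([.0949,.9955,0])
    s=q@ex-659.6; t=q@ey-63.9
    print(n,"count",len(q))
    for lo in range(15,180,10):
        m=(q[:,2]>lo)&(q[:,2]<=lo+10)&(abs(t)<45)
        if m.sum()>3: print(lo,m.sum(),"s",s[m].min().round(),np.median(s[m]).round(),s[m].max().round(),"t",t[m].min().round(),t[m].max().round())
E
```

```text
scene count 1374
25 6 s 5.0 11.0 15.0 t -40.0 -39.0
35 23 s -22.0 -1.0 18.0 t -41.0 -38.0
45 34 s -25.0 -1.0 23.0 t -40.0 -37.0
55 99 s -22.0 19.0 25.0 t -40.0 21.0
65 173 s -18.0 -4.0 29.0 t -40.0 19.0
75 20 s -14.0 4.0 22.0 t -38.0 13.0
85 22 s -5.0 19.0 37.0 t -38.0 -21.0
95 27 s -3.0 14.0 39.0 t -38.0 -18.0
105 60 s -0.0 9.0 34.0 t -38.0 29.0
115 14 s -18.0 33.0 44.0 t -38.0 -8.0
125 415 s -38.0 21.0 64.0 t -44.0 44.0
135 126 s -37.0 55.0 61.0 t -45.0 44.0
145 40 s -40.0 -34.0 51.0 t -39.0 9.0
155 23 s 39.0 47.0 57.0 t -38.0 31.0
165 211 s 42.0 51.0 58.0 t -38.0 37.0
top count 1594
45 64 s -36.0 -34.0 29.0 t -37.0 40.0
55 117 s -35.0 -29.0 25.0 t -39.0 41.0
65 172 s -30.0 -20.0 29.0 t -38.0 41.0
75 131 s -24.0 -15.0 49.0 t -37.0 41.0
85 114 s -14.0 30.0 46.0 t -36.0 37.0
95 67 s -9.0 11.0 40.0 t -37.0 38.0
105 96 s -6.0 6.0 31.0 t -36.0 38.0
115 26 s -39.0 25.0 29.0 t -37.0 39.0
125 249 s -40.0 9.0 62.0 t -43.0 45.0
135 95 s -40.0 35.0 59.0 t -45.0 38.0
145 128 s -40.0 39.0 45.0 t -37.0 39.0
155 146 s 38.0 46.0 61.0 t -37.0 38.0
165 122 s 44.0 52.0 60.0 t -35.0 38.0
```

View pics/c12.png

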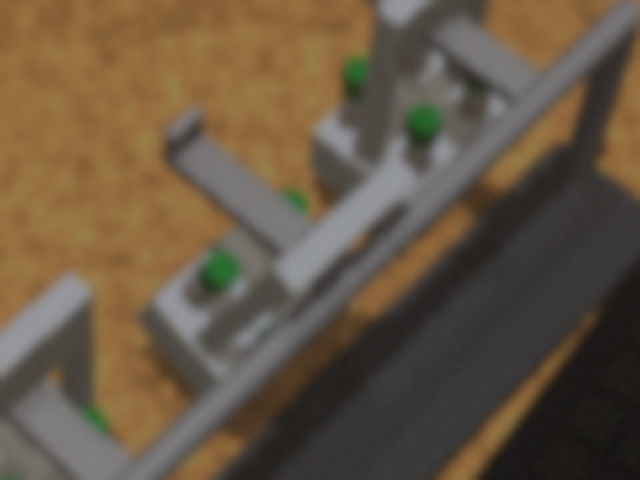

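```bash
python3 -m pendant '{"offset":[[0,0,0],[0,0,0],[0,0,0],[0,0,0],[0,0,0],[0,0,0],[0,0,0],[0,0,0],[0,0,0],[0,0,0]],"roll":[0,0,0,0,0,0,0,0,0,0],"hand":[255,255,255,255,255,255,255,255,255,255]}' |grep -E "pos|clock"; cat > mid.py <<'E'
from h import *
import sys
b=snap(sys.argv[1])
for n,im,d in b:
    P=cloud(n,d); q=sel(P,d,(600,730,-60,60,15,180))
    s=q@np.array([.9955,-.0949,0])-659.6; t=q@np.array([.0949,.9955,0])-63.9
    for lo in range(20,180,15):
        m=(q[:,2]>lo)&(q[:,2]<=lo+15)&(abs(t)<45)&(abs(t)>12)
        if m.sum()>3: print(n,lo,m.sum(),"s",s[m].min().round(),np.median(s[m]).round(),s[m].max().round())
E
python3 mid.py 12
```

```text
clock: 35.4
tool_pos: [558.0, 420.4, 229.4]
scene 20 57 s 8.0 59.0 65.0
scene 35 67 s 7.0 56.0 66.0
scene 50 241 s 5.0 50.0 66.0
scene 65 46 s 13.0 55.0 63.0
scene 80 72 s 10.0 57.0 64.0
scene 95 77 s 11.0 54.0 63.0
scene 110 32 s 32.0 41.0 44.0
scene 125 213 s 33.0 56.0 63.0
scene 140 63 s 32.0 46.0 47.0
scene 155 164 s 33.0 42.0 47.0
scene 170 22 s 35.0 43.0 46.0
top 35 67 s -19.0 -16.0 46.0
top 50 200 s -16.0 6.0 47.0
top 65 131 s -12.0 -0.0 42.0
top 80 107 s -1.0 38.0 49.0
top 95 102 s 0.0 11.0 46.0
top 110 26 s 25.0 29.0 35.0
top 125 61 s 28.0 35.0 62.0
top 140 83 s 33.0 36.0 41.0
top 155 162 s 36.0 43.0 55.0
top 170 10 s 39.0 42.0 48.0
```

The middle carrier was swinging after a knock. It is settling about 40 mm along the prong, against the rail. I go back to set it right, measuring again on the way.

```bash
python3 -m pendant '{"offset":[[0,0,0],[0,0,0],[0,0,0],[0,0,0],[0,0,0],[0,0,0],[0,0,0],[0,0,0],[0,0,0],[0,0,0]],"roll":[0,0,0,0,0,0,0,0,0,0],"hand":[0,0,0,0,0,0,0,0,0,0]}' |grep -E "pos|clock"; python3 mid.py 13 | grep -E " (20|35|110|140|155|170) "
python3 - <<'E'
from h import *
for n,im,d in both(13):
    P=cloud(n,d); q=sel(P,d,(670,740,-45,45,153,185)); print(n,bar(q),np.percentile(q[:,2],[10,50,90]).round(1))
E
python3 go.py -5.45 702.5 -2.8 235
```

```text
clock: 36.5
tool_pos: [558.0, 420.4, 229.4]
scene 20 18 s 38.0 50.0 70.0
scene 35 41 s 38.0 54.0 71.0
scene 110 22 s 35.0 42.0 47.0
scene 140 100 s 29.0 42.0 44.0
scene 155 172 s 23.0 36.0 41.0
scene 170 45 s 28.0 34.0 38.0
top 20 27 s 12.0 13.0 14.0
top 35 42 s 11.0 13.0 56.0
top 110 12 s 32.0 34.0 35.0
top 140 40 s 30.0 32.0 33.0
top 155 144 s 30.0 35.0 44.0
top 170 10 s 32.0 35.0 43.0
scene (array([694.5,  -1.7]), array([18.2, 76.2]), np.float32(-5.4)) [156.7 167.7 170.8]
top (array([699.9,  -1.2]), array([14.5, 75.4]), np.float32(-5.8)) [157.9 166.5 169.3]
pos [558.  420.4 229.4] yaw 89.95 F [ 0.1 -0.2  0.3] gap 86.4 t 36.6 j6 -0.93 roll -1.4765
[-0.1449, -0.4231, -0.0056]
```

```bash
python3 -m pendant '{"offset":[[-0.005,-0.02,-0.003],[-0.015,-0.05,-0.006],[-0.03,-0.085,-0.006],[-0.04,-0.12,-0.006],[-0.055,-0.155,-0.006],[-0.07,-0.19,-0.006],[-0.08,-0.225,-0.006],[-0.09,-0.26,-0.006],[-0.105,-0.3,-0.006],[-0.115,-0.34,-0.006],[-0.13,-0.38,-0.006],[-0.138,-0.41,-0.006],[-0.142,-0.423,-0.006],[-0.142,-0.423,-0.006],[-0.142,-0.423,-0.006],[-0.142,-0.423,-0.006],[-0.142,-0.423,-0.006],[-0.142,-0.423,-0.006],[-0.142,-0.423,-0.006],[-0.142,-0.423,-0.006]],"roll":[0.05,0.15,0.25,0.35,0.45,0.55,0.65,0.75,0.85,0.95,1.05,1.15,1.25,1.35,1.45,1.55,1.665,1.665,1.665,1.665],"hand":[0,0,0,0,0,0,0,0,0,0,0,0,0,0,0,0,0,0,0,0]}' 20 | grep -E "pos|clock|gap"
python3 - <<'E'
from h import *
for n,im,d in snap(14):
    P=cloud(n,d); q=sel(P,d,(650,740,-45,45,153,172))
    if len(q)>30: print(n,bar(q),np.percentile(q[:,2],[10,50,90]).round(1))
E
python3 go.py -5.45 700 -2.6 161
```

```text
clock: 38.6
tool_pos: [699.5, -3.1, 235.5]
finger_gap: 91.7
scene (array([698.7,  -2.6]), array([16.1, 76.9]), np.float32(-5.9)) [157.  168.1 170.3]
pos [699.6  -2.9 235.4] yaw -5.38 F [ 0.4  0.1 -0.1] gap 91.8 t 38.7 j6 0.09 roll 0.0013
[0.0003, 0.0004, 0.0744]
```

```bash
python3 -m pendant '{"offset":[[0,-0.001,0.02],[0,-0.001,0.045],[0,-0.001,0.065],[0,-0.001,0.073],[0,-0.001,0.073],[0,-0.001,0.073],[0,-0.001,0.073],[0,-0.001,0.073],[0,-0.001,0.073],[0,-0.001,0.073],[0,-0.001,0.073],[0,-0.001,0.073],[0,-0.001,0.073],[0,-0.001,0.073],[0,-0.001,0.073],[0,-0.001,0.073],[0,-0.001,0.073],[0,-0.001,0.073],[0,-0.001,0.073],[0,-0.001,0.073]],"roll":[0,0,0,0,0,0,0,0,0,0,0,0,0,0,0,0,0,0,0,0],"hand":[0,0,0,0,255,255,255,255,255,255,255,255,255,255,255,255,255,255,255,255]}' 30; python3 go.py -5.45 661.5 1 167
```

```text
clock: 40.7
tool_pos: [698.6, -2.6, 162.3]
tool_rot: [[0.095, 0.995, -0.0], [0.995, -0.095, -0.0], [-0.0, -0.0, -1.0]]
ft_force: [0.4, -0.6, -3.0]
finger_gap: 13.8
grip_force: 30.0
pos [698.6  -2.6 162.3] yaw -5.44 F [ 0.4 -0.6 -3. ] gap 13.8 t 40.7 j6 0.09 roll 0.0001
[0.0001, -0.0373, -0.0047]
```

```bash
python3 -m pendant '{"offset":[[0,0,-0.003],[0,0,-0.006],[0,-0.005,-0.006],[0,-0.013,-0.006],[0,-0.022,-0.006],[0,-0.031,-0.006],[0,-0.037,-0.006],[0,-0.0375,-0.006],[0,-0.0375,-0.006],[0,-0.0375,-0.003],[0,-0.0375,-0.001],[0,-0.0375,0.0],[0,-0.0375,0.0]],"roll":[0,0,0,0,0,0,0,0,0,0,0,0,0],"hand":[255,255,255,255,255,255,255,255,255,255,255,255,255]}'|grep -E "pos|ft|gap"; for i in 1 2; do python3 -m pendant '{"offset":[[0,0,0.001],[0,0,0.001]],"roll":[0,0],"hand":[255,255]}' | grep -E "pos|ft"; done
```

```text
tool_pos: [661.4, 0.9, 162.1]
ft_force: [0.2, 0.0, -2.5]
finger_gap: 14.1
tool_pos: [661.5, 0.9, 162.0]
ft_force: [-1.7, 0.1, 2.9]
tool_pos: [661.5, 0.9, 162.0]
ft_force: [-4.9, -0.1, 11.4]
```

```bash
python3 -m pendant '{"offset":[[0,0,-0.001],[0,0,-0.0015],[0,0,-0.0015],[0,0,-0.0015],[0,0,-0.0015],[0,0,-0.0015],[0,0,-0.01],[0,0,-0.025],[0,0,-0.05],[0,0,-0.07],[0,0,-0.07]],"roll":[0,0,0,0,0,0,0,0,0,0,0],"hand":[255,183,183,183,183,183,183,183,183,183,183]}' | grep -E "pos|clock"
python3 go.py 90 560 420 232
```

```text
clock: 43.5
tool_pos: [663.4, 1.0, 235.0]
pos [663.4   1.  235. ] yaw -5.44 F [ 0.1  0.2 -0.5] gap 26.0 t 43.5 j6 0.09 roll 1.4758
[0.4073, -0.1427, 0.0023]
```

```bash
python3 -m pendant '{"offset":[[0.02,-0.01,0],[0.05,-0.03,0],[0.085,-0.05,0],[0.12,-0.07,0],[0.155,-0.09,0],[0.19,-0.1,0],[0.225,-0.11,0],[0.26,-0.12,0],[0.295,-0.13,0],[0.33,-0.135,0],[0.365,-0.14,0],[0.395,-0.142,0],[0.407,-0.143,0],[0.407,-0.143,0],[0.407,-0.143,0],[0.407,-0.143,0],[0.407,-0.143,0],[0.407,-0.143,0],[0.407,-0.143,0]],"roll":[-0.05,-0.15,-0.25,-0.35,-0.45,-0.55,-0.65,-0.75,-0.85,-0.95,-1.05,-1.15,-1.25,-1.35,-1.45,-1.55,-1.665,-1.665,-1.665],"hand":[255,255,255,255,255,255,255,255,255,255,255,255,255,255,255,255,255,255,255]}' 20|grep -E "pos|clock"
cat > hung.py <<'E'
from h import *
import sys
for n,im,d in snap(sys.argv[1]):
    P=cloud(n,d)
    for y in(130,0,-128):
        q=sel(P,d,(620,710,y-45,y+45,152,185))
        if len(q)>30: print(n,"hung",*bar(q),np.percentile(q[:,2],[50,90]).round(1))
    r=sel(P,d,(535,572,300,400,145,185)); 
    if len(r): print(n,"roller",len(r),r.mean(0).round(1))
E
python3 hung.py 15; python3 go.py 90 560 408 158
```

```text
clock: 45.4
tool_pos: [557.4, 419.6, 230.2]
scene hung [671.3 128.8] [15.7 75.8] -5.8 [167.8 170.3]
scene hung [660.4   1.1] [14.9 76.6] -4.7 [167.7 169.8]
scene hung [ 646.8 -128.6] [14.9 76.5] -5.1 [167.9 170. ]
scene roller 62 [561.3 342.7 166.6]
top hung [670.8 130.4] [15.  75.7] -5.2 [166.2 169.1]
top hung [660.5   2.3] [16.2 75.8] -5.7 [166.4 169.3]
top hung [ 646.2 -127.3] [15.5 75. ] -4.2 [166.2 168.8]
top roller 67 [558.5 345.5 171.2]
pos [557.5 419.6 230.3] yaw 89.81 F [ 0.1  0.  -0.6] gap 0.7 t 45.5 j6 -0.92 roll -0.0033
[-0.0025, -0.0116, 0.0723]
```

```bash
python3 -m pendant '{"offset":[[-0.0025,-0.004,0],[-0.0025,-0.0116,0.02],[-0.0025,-0.0116,0.05],[-0.0025,-0.0116,0.072],[-0.0025,-0.0116,0.072],[-0.0025,-0.0116,0.072]],"roll":[0,0,0,0,0,0],"hand":[255,255,255,255,255,255]}'|grep -E "pos|ft"
python3 -m pendant '{"offset":[[0,-0.01,0],[0,-0.02,0],[0,-0.03,0],[0,-0.04,0],[0,-0.046,0],[0,-0.052,0],[0,-0.056,0],[0,-0.06,0],[0,-0.06,0],[0,-0.06,0]],"roll":[0,0,0,0,0,0,0,0,0,0],"hand":[255,255,255,255,255,255,255,255,255,255]}'|grep -E "pos|ft"
for i in 1 2; do python3 -m pendant '{"offset":[[0,-0.003,0],[0,-0.006,0],[0,-0.006,0],[0,-0.006,0]],"roll":[0,0,0,0],"hand":[255,255,255,255]}' | grep -E "pos|ft"; done
```

```text
tool_pos: [560.3, 407.9, 158.7]
ft_force: [1.2, 0.2, 0.1]
tool_pos: [560.0, 348.3, 158.3]
ft_force: [0.4, 2.5, -0.6]
tool_pos: [560.0, 342.2, 158.4]
ft_force: [-0.2, 2.8, -1.4]
tool_pos: [560.1, 336.0, 158.5]
ft_force: [-0.5, 4.1, 1.1]
```

```bash
python3 -m pendant '{"offset":[[0,-0.0015,0],[0,-0.003,0],[0,-0.003,0]],"roll":[0,0,0],"hand":[255,255,255]}' | grep -E "pos|ft"; for i in 1 2; do python3 -m pendant '{"offset":[[0,0,0],[0,0,0],[0,0,0]],"roll":[0,0,0],"hand":[255,255,255]}' | grep -E "pos|ft"; done; python3 - <<'E'
from h import *
for n,im,d in snap(16):
    cv2.imwrite(f"pics/c16{n}.png",cv2.resize(im[100:220,290:430],None,fx=4,fy=4))
    P=cloud(n,d)
    for y in(130,0,-128):
        q=sel(P,d,(620,710,y-45,y+45,152,185))
        if len(q)>30: print(n,"hung",*bar(q))
    q=sel(P,d,(545,572,270,324,105,180)); print(n,len(q),q.mean(0).round(1) if len(q) else'',q.min(0).round() if len(q) else '')
E
```

```text
tool_pos: [560.0, 333.0, 158.4]
ft_force: [-0.3, 5.1, -0.3]
tool_pos: [560.0, 333.1, 158.5]
ft_force: [-1.2, 4.8, -0.2]
tool_pos: [560.0, 333.1, 158.4]
ft_force: [-0.0, 3.8, 1.1]
scene hung [670.9 128.3] [15.2 75.4] -5.3
scene hung [660.5   0.7] [14.9 75.8] -5.8
scene hung [ 646.7 -129.2] [14.8 76.1] -4.6
scene 97 [561.7 310.8 157.8] [548. 295. 126.]
top hung [670.6 130.4] [15.  75.8] -6.0
top hung [646.6   3.9] [42.1 75.5] -6.2
top hung [ 646.4 -127.4] [15.2 75. ] -5.0
top 0
```

View pics/c16scene.png

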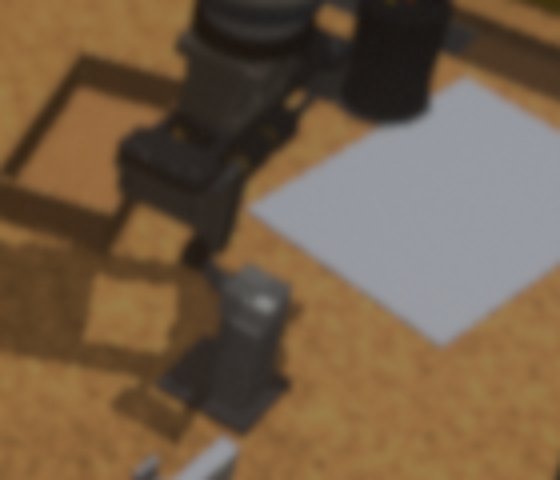

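The arm leans right, with the roller at (195,250) and its edge at y≈295 mm, which is about 0.65 rad. It is tripped and all carriers still hang, so I back off.

```bash
python3 -m pendant '{"offset":[[0,0,0],[0,0.01,0],[0,0.02,0],[0,0.035,0],[0,0.055,0],[0,0.08,0],[0,0.09,-0.03],[0,0.1,-0.07],[0,0.12,-0.1],[0,0.12,-0.1],[0,0.12,-0.1],[0,0.12,-0.1],[0,0.12,-0.1],[0,0.12,-0.1],[0,0.12,-0.1],[0,0.12,-0.1]],"roll":[0,0,0,0,0,0,0,0,0,0,0,0,0,0,0,0],"hand":[255,255,255,255,255,255,255,255,255,255,255,255,255,255,255,255]}'|grep -E "pos|ft|clock"; python3 hung.py 17
```

```text
clock: 50.5
tool_pos: [560.1, 452.8, 258.1]
ft_force: [-0.3, -0.7, -0.5]
scene hung [671.6 129.3] [14.8 78.4] -5.0 [167.9 170. ]
scene hung [660.4   1.4] [14.8 77. ] -5.7 [167.8 169.9]
scene hung [ 646.6 -128.6] [14.6 76.7] -5.4 [168. 170.]
scene roller 62 [561.4 342.7 166.7]
top hung [670.7 130.3] [15.5 75.8] -6.7 [166.4 168.7]
top hung [660.5   2.3] [16.1 75.8] -5.6 [166.3 169.3]
top hung [ 646.1 -127.5] [15.3 75.6] -5.4 [166.7 169.3]
top roller 67 [558.5 345.5 171.2]
```

```bash
python3 -c "
from cell import close_job
print(close_job())"
```

```text
the job is handed in; nothing more can be done
None
```

Job handed in, with no verdict shown: I tripped the switch left, hung all three carriers (re-seating the middle one after it was knocked along its prong), then tripped it right; at the last check every carrier hung within about 6 mm of its resting point and the roller arm was upright.

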